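# Level the sagging speaker shelf with a wedge

## Robot

A 7-joint arm with a two-finger parallel gripper is mounted at the origin on the work surface; the furniture and walls round the work are solid. World frame = base frame: x ahead of the robot, y to its left, z up, the work surface at z = 0. Lengths are in m, angles in rad, forces in N, time in s.
With the tool pointing down it reaches from about 0.35 to 0.9 m from the base axis. Payload 19.9 kg.
Tool frame: the origin (TCP) lies midway between the tips of the shut fingers; the grasp point (between the pads) lies 19 mm behind it (ctrl.pinch_z is the distance from the TCP to the grasp point, in m); z points along the fingers, y is the line along which they close (so a half turn about z gives the same grasp; the last joint's range is limited). The gripper opens to 85 mm and grips with 20 to 120 N. Pads are 22 mm wide; open, the fingers measure 114 mm over their backs; the gripper's body (76 mm by 85 mm) begins 54 mm behind the grasp point. The pads swing forward as they close: fully open they stand 13 mm farther back than shut.
Start: joints at [-1.214, 0.417, -0.01, 1.614, 0.005, 1.111, -0.053], TCP at [0.243, 0.576, 0.231] pointing down, gripper open.
Joint ranges: [-2.81, 2.81], [-0.39, 2.02], [-1.27, 1.25], [0.06, 2.57], [-1.19, 4.33], [0.19, 2], [-2.82, 2.82]. Speed limits (rad/s): [1.89, 1.89, 2.39, 2.39, 3.01, 3.01, 3.01].

## Interface

Orientations are given as a unit quaternion [x, y, z, w].
In Python, from plant import ctrl gives the robot as it stands. The module is installed in compiled form; this text tells all that it offers.
- The arm moves only by the tool play_rows, never from a script. Its argument "plan" is a list of rows, each an object of numbers: "grip": the opening, from 0 (shut) to 1 (fully open); "x", "y", "z": the shift along the tool's x, y, z in fractions of the full range, 1 being 750 mm; "spin": the turn about the tool's z in normalised numbers (1 is 60 degrees). In form: [{"grip": .., "x": .., "y": .., "z": .., "spin": ..}, ...]. A call has exactly 8 rows; each row is the pose to reach, as a shift and turn from the pose commanded when the call began, along the tool's axes at that moment; what a row does not reach only later rows make up. A row lasts 1/8 s, in which the tool goes at most 62.5 mm and 10.7 degrees, less where a joint would pass 70% of its speed; a pose out of reach is approached as far as the arm can. A call with a gripper value outside its range is refused whole. The fingers move at their own pace and stop on an object; the grip force is fixed at half the most. Time passes only in rows, so rows that repeat a pose let the fingers close, or fill a call up. It gives the time, the measured TCP pose, the force, the opening and the grip force at its end, in the units of the state.
- ctrl.read_state(): the state, without advancing time (a new reading comes with each control period).
- ctrl.get_image(name): name is "scene" or "top"; returns the picture (480x640x3 uint8, red, green, blue); there is no depth.
- ctrl.calibration(name): a dict with "intrinsics" (3x3 intrinsics, pixels), "origin" and "attitude" of the camera in the world. Camera axes: x right, y up, looking along -z (the intrinsics and any distortion apply to the point x, -y, -z); pixel columns grow to the right and rows downward; lengths in m; the calibration is good to about 2 mm. A picture is of the moment at which its call begins. calibration takes no time and is no camera call.
- ctrl.job_done(): hands the job in; it is judged then, once.
The state is a dict: "time": time; "joints": joint angles; "joint_velocities": joint speeds; "tau": joint torques, N m; "tcp_pos": TCP position; "orientation": TCP orientation; "contact_force": force on the tool from outside, world axes, zero at the start; "wrist_torque": the same for the moment, N m; "gripper_width": opening from 0.0 (shut) to 1.0 (fully open); "grasp_force": force on a finger pad.
Only numpy, scipy, OpenCV 4.12 (cv2) and the standard library are available. Lean on these libraries where they do the work, as an engineer would, in place of code of your own. Each camera call takes 0.05 s, during which the arm holds its last target. There are 200 camera calls.

## Task

The little shelf with the speaker on it sags towards you. Lay the long wooden wedge flat on the table with its thin end under the middle of the shelf's front edge and push it straight in until the shelf is level, up against its two stops, and the wedge sits tight without being forced; then let go. Raise the shelf with the wedge alone, not with the gripper, and leave the other things on the table where they are.

Things in the scene. Friction and masses are not known exactly. Their poses are not given: they have to be found in the camera images.
- stand: Low aluminium stand, fixed; 185 mm deep, 178 wide; carries the shelf between two side rails (154 mm apart inside, bare table between). Origin: near table height, under the middle of the shelf's front edge; x points back under the shelf (the way the wedge goes in), z up. Its feet vary: the origin lies up to 2 mm above or below the table, so the depth at which the wedge gets tight varies by 20 mm.
- shelf: Pale wooden shelf, 158 x 150 x 10 mm, carrying a speaker on its rear part. Hinged at the back: origin on the hinge, at x 160, z 22 mm in the stand's frame; x back, z normal to its top. It starts nose down by 0.065 rad; z vertical = level = against the stops (lugs on the stand's two front posts, 37 mm high, over its corners). It falls back without the wedge.
- wedge: Loose wooden wedge, 130 mm long, 32 wide, lying flat, left or right of the stand; about 60 g. Its height grows evenly from 2.5 mm at the tip (x = +65) to 27 mm at the butt (x = -65 mm). Origin: centre of the underside, x towards the tip, z up. Grip it across its width at the thick end.
- wedge_tip (a point): Middle of the wedge's thin end, at its underside. Pushing the wedge in: lifting the shelf takes 1 to 8 N; once the shelf is on its stops the push climbs by some 5 N or more per mm. A steady push of 17 to 21 N leaves it tight, and it stays tight when let go; 10 N is too loose, and over 25 N can force it. The butt end is a flat upright face to push on.
- letter_block: Wooden block, 52 x 32 x 23 mm, with a raised dark figure on top; a bystander. Origin: centre of underside.
- eraser: Eraser, 22 x 50 x 12 mm, a bystander. Origin: centre of underside.
- marker: Black and white marker, 131 mm long, lying; a bystander. Origin: centre of underside.
- clip: Black spring clip, 32 x 50 x 12 mm, a bystander. Origin: centre of underside.
- front_edge (a point): Middle of the lowest line of the shelf's front edge, a rounded nosing (radius 5 mm) on which the wedge bears: at x = 5 mm in the stand's frame; 17 mm above the stand's origin when level, about 7 mm at the start.
- speaker: Black conference speaker, 103 x 102 x 37 mm, about 210 g, standing loose on the rear part of the shelf. Origin: centre of its underside. It stays on the shelf.
Not all that is in view belongs to the job. What is meant by the speaker is not turquoise, and is the larger of those in its own colour. Of the things that look like the wedge, the smaller one is meant.

How it is judged:
By the outcome, as a careful person would: the job done as asked, in the order asked, and still so for the second after the job is handed in, with the robot touching nothing.
It also fails if it takes over 64 s, if anything falls off the work surface, if the arm or the gripper's body presses on something with over 40 N, if the wrist force passes 120 N, or if a joint passes its speed limit or range.

## Working session

There is one attempt and no reset: what is moved stays moved. The work goes in short steps, Python scripts to look and compute and a tool call to move; the robot and the scene stay as the last step left them, time stands still between calls to the robot, and variables do not carry over. Pictures are saved under pics/ and viewed, at most 10 in all, crops included, and the job is handed in when it is done.

Besides the shell and the picture viewer there is one more tool, called as name(argument=value, ...), one argument or row to a line, values as JSON. play_rows: Moves the arm, as the interface text tells. Its arguments: {"type":"object","properties":{"plan":{"type":"array"}},"required":["plan"]}

```bash
mkdir -p pics; python3 - <<'E'
from plant import ctrl
import cv2
for n in("scene","top"):
    cv2.imwrite(f"pics/{n}0.png",ctrl.get_image(n)[:,:,::-1]); print(n,ctrl.calibration(n))
s=ctrl.read_state();print(s, ctrl.pinch_z)
E
```

```text
scene {'intrinsics': array([[458.50075044,   0.        , 317.93667906],
       [  0.        , 458.50075044, 240.77652347],
       [  0.        ,   0.        ,   1.        ]]), 'origin': array([ 0.10087534, -0.90488124,  0.82407787]), 'attitude': array([ 0.4242536 , -0.10011941, -0.21146002,  0.87479692])}
top {'intrinsics': array([[442.37318733,   0.        , 317.95421276],
       [  0.        , 442.37318733, 243.97976363],
       [  0.        ,   0.        ,   1.        ]]), 'origin': array([ 0.44794883, -0.05914468,  1.11095442]), 'attitude': array([-0.04700677,  0.02837228,  0.71215295, -0.69987396])}
{'time': 0.1, 'joints': array([-1.21348834,  0.4179055 , -0.01029461,  1.61406775,  0.00470015,
        1.11072148, -0.05298982]), 'joint_velocities': array([-0.00045388, -0.00085846, -0.00030627, -0.00099102,  0.0013426 ,
        0.00037072, -0.00063555]), 'tau': array([ 2.94094549e-03, -8.65820074e+01,  6.81284443e-01, -4.35638487e+01,
        1.93036522e-02,  5.02054434e-03, -7.04550462e-05]), 'tcp_pos': array([0.24259736, 0.57567467, 0.23074779]), 'orientation': array([ 1.98080057e-01,  9.80185697e-01, -5.35549758e-04, -6.32119369e-05]), 'contact_force': array([-0.59166294, -0.35640899, -0.05181109]), 'wrist_torque': array([-0.03029149, -0.01083467,  0.00304283]), 'grasp_force': 0.0, 'gripper_width': 1.0033272134496152} 0.0187
```

View pics/scene0.png

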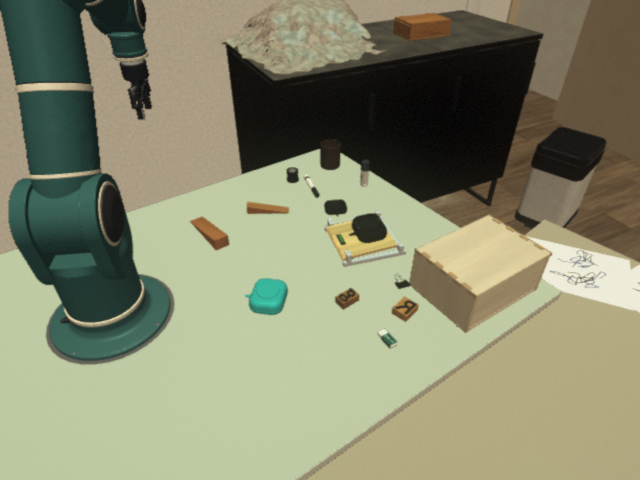

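View pics/top0.png

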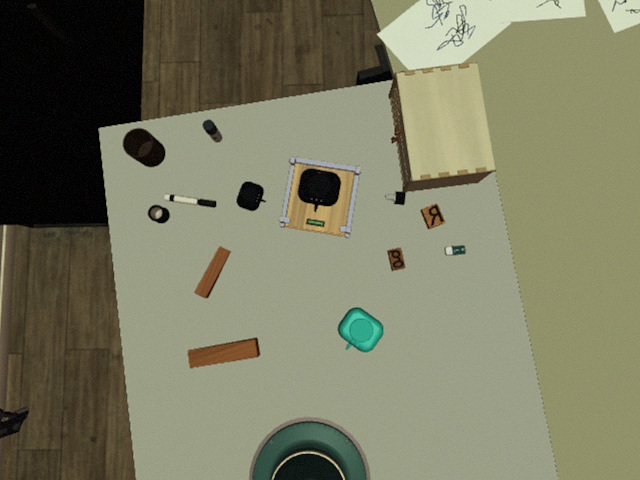

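The wedges lie at top pixels (212,272), the smaller, and (223,352). The stand is at (320,197), with its front (green level) at row ~230. I'll zoom in on the smaller wedge and the stand.

```bash
cat > h.py <<'E'
import numpy as np,cv2
from scipy.spatial.transform import Rotation as R
from plant import ctrl
def ray(n,p):
    c=ctrl.calibration(n);d=np.linalg.inv(c["intrinsics"])@[p[0],p[1],1];d=d*[1,-1,-1]
    return c["origin"],R.from_quat(c["attitude"]).apply(d)
def cast(n,p,z):
    o,d=ray(n,p);return o+d*(z-o[2])/d[2]
def tri(p,q):
    o,d=ray("top",p);a,b=ray("scene",q)
    t=np.linalg.lstsq(np.c_[d,-b],a-o,rcond=None)[0];x=o+t[0]*d;y=a+t[1]*b
    return (x+y)/2,np.linalg.norm(x-y)
def proj(n,X):
    c=ctrl.calibration(n);v=R.from_quat(c["attitude"]).inv().apply(np.array(X)-c["origin"])*[1,-1,-1]
    u=v@c["intrinsics"].T;return (u[...,:2].T/u[...,2]).T
E
python3 - <<'E'
from h import *
t=cv2.imread("pics/top0.png");s=cv2.imread("pics/scene0.png")
def crop(im,x,y,w,h,k):return cv2.resize(im[y:y+h,x:x+w],None,fx=k,fy=k,interpolation=cv2.INTER_CUBIC)
a=crop(t,180,240,60,65,4);b=crop(t,270,145,100,100,5)
c=crop(s,235,190,65,35,4);d=crop(s,315,205,100,66,5)
o=np.zeros((600,800,3),np.uint8)
# layout
o[:260,:240]=a;o[:140+0,250:510]=c;o[270:600,0:500]=d
e=crop(t,270,145,100,100,2.9);o[300:590,505:795]=e
cv2.imwrite("pics/z1.png",o)
cv2.imwrite("pics/z2.png",b)
for n,im,box in(("top",t,(180,235,60,75)),("scene",s,(235,195,62,26))):
    x,y,w,h=box;hsv=cv2.cvtColor(im[y:y+h,x:x+w],cv2.COLOR_BGR2HSV)
    m=((hsv[...,0]<18)&(hsv[...,1]>110)).astype(np.uint8)
    cs=max(cv2.findContours(m,0,1)[0],key=cv2.contourArea)+np.array([x,y])
    print(n,cv2.contourArea(cs),cv2.minAreaRect(cs),cv2.approxPolyDP(cs,1.5,True)[:,0].tolist())
E
```

```text
top 627.0 ((212.1000213623047, 271.8000183105469), (13.416407585144043, 52.32398986816406), 26.56505012512207) [[221, 247], [216, 252], [195, 291], [204, 297], [208, 295], [229, 251]]
scene 273.5 ((267.0, 208.0), (10.0, 40.0), 90.0) [[247, 205], [249, 213], [287, 212], [287, 208], [255, 203], [248, 203]]
```

View pics/z1.png

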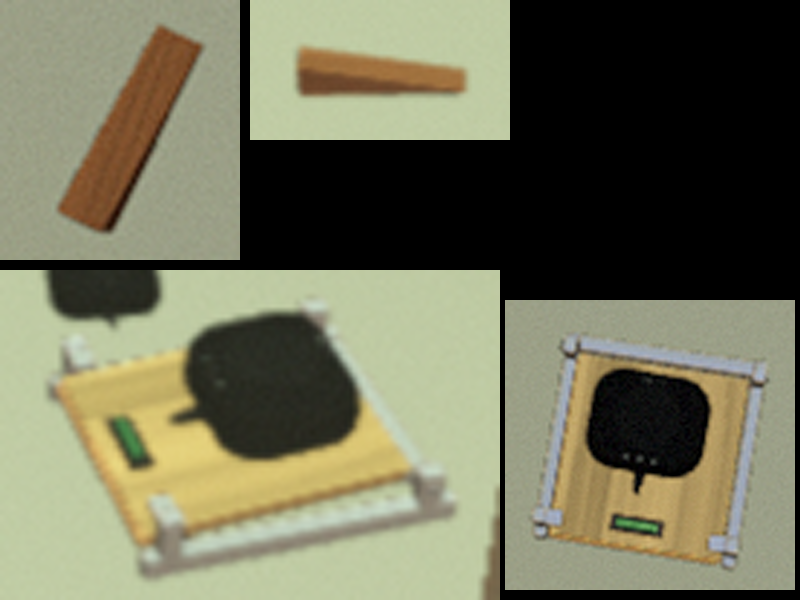

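View pics/z2.png

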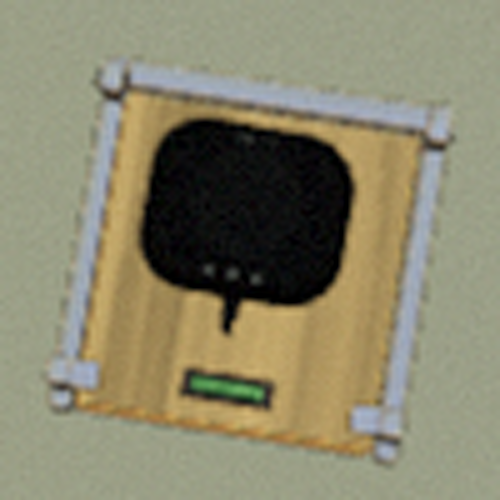

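Zoomed views: the wedge's butt is its lower-left end in the top view, around (200,295), and its tip is at (225,249). The lug tops are at top pixels (285,220) and (345,229), and the shelf's front edge runs (285,226)–(346,236).

```bash
python3 - <<'E'
from h import *
P=lambda x,y,X,Y,k:((x+.5)/k-.5+X,(y+.5)/k-.5+Y)
bl,br,tl,tr=[cast("top",P(x,y,180,240,4),z) for x,y,z in((58,209,.027),(104,231,.027),(160,27,.0025),(203,46,.0025))]
print("butt",bl,br,np.linalg.norm(bl-br));print("tip",tl,tr,np.linalg.norm(tl-tr))
B=(bl+br)/2;T=(tl+tr)/2;print("len",np.linalg.norm((T-B)[:2]),"yaw",np.degrees(np.arctan2(*(T-B)[1::-1])),"B",B,"T",T)
# scene check of wedge butt bottom / tip
print("scene pred",proj("scene",np.array([bl,br,tl,tr])).round(1).tolist())
# stand
t=cv2.imread("pics/top0.png");hsv=cv2.cvtColor(t,cv2.COLOR_BGR2HSV)[145:245,270:370]
m=((hsv[...,0]>12)&(hsv[...,0]<30)&(hsv[...,1]>85)&(hsv[...,2]>90)).astype(np.uint8)
cs=max(cv2.findContours(m,0,1)[0],key=cv2.contourArea);h=cv2.convexHull(cs)+np.array([270,145])
print("shelf",cv2.minAreaRect(h))
def line(box,axis,z,side):
    pts=[]
    ys,xs=np.nonzero(m);ys=ys+145;xs=xs+270
    for k in range(*box):
        v=(xs[ys==k] if axis=="r" else ys[xs==k])
        if len(v):
            e=v.min()-.5 if side=="min" else v.max()+.5
            pts.append(cast("top",(e,k) if axis=="r" else (k,e),z(k) if callable(z) else z)[:2])
    p=np.array(pts);l=cv2.fitLine(p.astype(np.float32),cv2.DIST_HUBER,0,.001,.001).ravel()
    l[:2]*=np.sign(l[0]) if abs(l[0])>abs(l[1]) else np.sign(l[1])
    r=(p-l[2:])@[-l[1],l[0]];print(side,axis,l,"deg",np.degrees(np.arctan2(l[1],l[0])),"rms",r.std());return l
zz=lambda k:.017+(230-k)/70*.012
L=line((175,215),"r",zz,"min");Rr=line((175,220),"r",zz,"max");F=line((292,338),"c",.008,"max")
def isec(a,b):
    s=np.linalg.solve(np.c_[a[:2],-b[:2]],b[2:]-a[2:]);return a[2:]+s[0]*a[:2]
a,b=isec(L,F),isec(Rr,F);print("front corners",a,b,np.linalg.norm(a-b),"mid",(a+b)/2)
# lugs triangulated
for p,q in(((75,372),(75,75)),((376,417),(163,235))):
    p=P(*p,270,145,5);print("lug",tri(p,P(*q,315,205,5)),cast("top",p,.037))
E
```

```text
butt [0.45173877 0.27456182 0.027     ] [0.43788221 0.24596926 0.027     ] 0.03177324392151701
tip [0.56549514 0.21856477 0.0025    ] [0.55289918 0.19109787 0.0025    ] 0.030217359435956083
len 0.12711121902211103 yaw -25.85581915082007 B [0.44481049 0.26026554 0.027     ] T [0.55919716 0.20483132 0.0025    ]
scene pred [[247.9, 201.4], [246.8, 207.1], [288.5, 207.4], [288.4, 212.8]]
shelf ((319.14862060546875, 199.10809326171875), (60.49882507324219, 65.26639556884766), 9.462322235107422)
min r [ 0.9820594  -0.1885718   0.6908841   0.03853971] deg -10.869447 rms 0.0007147087645113025
max r [ 0.98326224 -0.18219589  0.6710548  -0.11185943] deg -10.497689 rms 0.0007047495704858896
max c [ 0.18008985  0.98365015  0.59828347 -0.02274196] deg 79.625 rms 0.0007368289848197679
front corners [0.6122669  0.05363552] [ 0.58489066 -0.09589344] 0.15201437 mid [ 0.5985788  -0.02112896]
lug (array([0.62431213, 0.0493426 , 0.04327398]), np.float64(0.0026867806713191)) [0.62659892 0.04944604 0.037     ]
lug (array([ 0.59946997, -0.09731268,  0.0395872 ]), np.float64(0.0031602045782775454)) [ 0.60129224 -0.09806854  0.037     ]
```

The geometry checks out: wedge width 32 and length 127 mm, shelf width 152 mm, lugs at about 40 mm. The stand's yaw is -10.5° and the wedge's is -25.9°. I'll move above the butt.

The rows are not in the units I measure in: shifts go in shares of 750 mm and turns go in shares of 60 degrees. I convert before sending: -322 mm / 750 = -0.4293, -213 mm / 750 = -0.284, 3 degrees / 60 = 0.05.

play_rows(
  plan=[
    {"grip": 1,"x": -0.08,"y": -0.0533,"z": 0.0267,"spin": 0.05},
    {"grip": 1,"x": -0.1467,"y": -0.0973,"z": 0.0533,"spin": 0.05},
    {"grip": 1,"x": -0.2133,"y": -0.1413,"z": 0.08,"spin": 0.05},
    {"grip": 1,"x": -0.28,"y": -0.1853,"z": 0.1067,"spin": 0.05},
    {"grip": 1,"x": -0.3467,"y": -0.2293,"z": 0.1467,"spin": 0.05},
    {"grip": 1,"x": -0.4,"y": -0.264,"z": 0.1867,"spin": 0.05},
    {"grip": 1,"x": -0.4293,"y": -0.284,"z": 0.2,"spin": 0.05},
    {"grip": 1,"x": -0.4293,"y": -0.284,"z": 0.2,"spin": 0.05},
  ],
)

```text
time: 1.1
tcp_pos: [0.4574, 0.2515, 0.08]
orientation: [0.226, 0.974, -0.001, -0.001]
contact_force: [0.6, 0.4, 0.3]
gripper_width: 0.998
grasp_force: 0.0
```

```bash
cat >> h.py <<'E'
def go(x,y,z,yaw):
    s=ctrl.read_state();r=R.from_quat(s["orientation"]);d=r.inv().apply(np.array([x,y,z])-s["tcp_pos"])*1000
    mx=-r.as_matrix()[:,0];cur=np.degrees(np.arctan2(mx[1],mx[0]))
    print("pos",s["tcp_pos"].round(4),"yaw",cur.round(2),"shift mm",d.round(1),"spin",round(cur-yaw,2),"F",s["contact_force"].round(2),"w",round(s["gripper_width"],3),"t",s["time"])
E
python3 -c "
from h import *
go(.457,.2544,.004,-25.9)"
```

```text
pos [0.4574 0.2515 0.08  ] yaw -26.11 shift mm [ 1.7  2.7 76. ] spin -0.21 F [0.56 0.37 0.27] w 0.998 t 1.1
```

In the tool's units: 76 mm / 750 = 0.1013, 70 mm / 750 = 0.0933.

play_rows(
  plan=[
    {"grip": 1,"x": 0.0013,"y": 0.0033,"z": 0.04,"spin": 0},
    {"grip": 1,"x": 0.0013,"y": 0.0033,"z": 0.0733,"spin": 0},
    {"grip": 1,"x": 0.0013,"y": 0.0033,"z": 0.0933,"spin": 0},
    {"grip": 1,"x": 0.0013,"y": 0.0033,"z": 0.1013,"spin": 0},
    {"grip": 0.6,"x": 0.0013,"y": 0.0033,"z": 0.1013,"spin": 0},
    {"grip": 0,"x": 0.0013,"y": 0.0033,"z": 0.1013,"spin": 0},
    {"grip": 0,"x": 0.0013,"y": 0.0033,"z": 0.1013,"spin": 0},
    {"grip": 0,"x": 0.0013,"y": 0.0033,"z": 0.1013,"spin": 0},
  ],
)

```text
time: 2.1
tcp_pos: [0.4573, 0.2575, 0.0061]
orientation: [0.224, 0.975, 0.0, 0.0]
contact_force: [-2.7, -1.8, 10.7]
gripper_width: 0.363
grasp_force: 59.9
```

In the tool's units: -60 mm / 750 = -0.08, -40 mm / 750 = -0.0533.

play_rows(
  plan=[
    {"grip": 0,"x": 0,"y": 0,"z": 0,"spin": 0},
    {"grip": 0,"x": 0,"y": 0,"z": 0,"spin": 0},
    {"grip": 0,"x": 0,"y": 0,"z": -0.0107,"spin": 0},
    {"grip": 0,"x": 0,"y": 0,"z": -0.0267,"spin": 0},
    {"grip": 0,"x": 0,"y": 0,"z": -0.0533,"spin": 0},
    {"grip": 0,"x": 0,"y": 0,"z": -0.08,"spin": 0},
    {"grip": 0,"x": 0,"y": 0,"z": -0.08,"spin": 0},
    {"grip": 0,"x": 0,"y": 0,"z": -0.08,"spin": 0},
  ],
)

```text
time: 3.1
tcp_pos: [0.4568, 0.2573, 0.0653]
orientation: [0.224, 0.975, -0.0, 0.0]
contact_force: [0.1, -0.9, -0.4]
gripper_width: 0.359
grasp_force: 59.5
```

```bash
python3 - <<'E'
from h import *
c=np.cos(np.radians(-10.5));s=np.sin(np.radians(-10.5))
# tip 40mm before front edge; TCP 115mm behind tip
X=.600-.155*c;Y=-.0215-.155*s
go(X,Y,.064,-10.5)
t=ctrl.get_image("top");sc=ctrl.get_image("scene")
cv2.imwrite("pics/g1.png",np.hstack([cv2.resize(t[210:320,160:290],None,fx=3,fy=3),cv2.resize(sc[150:260,220:350],None,fx=3,fy=3)])[:,:,::-1])
E
```

```text
pos [0.4568 0.2573 0.0653] yaw -25.84 shift mm [-100.9 -229.5    1.3] spin -15.34 F [ 0.08 -0.95 -0.37] w 0.359 t 3.1
```

View pics/g1.png

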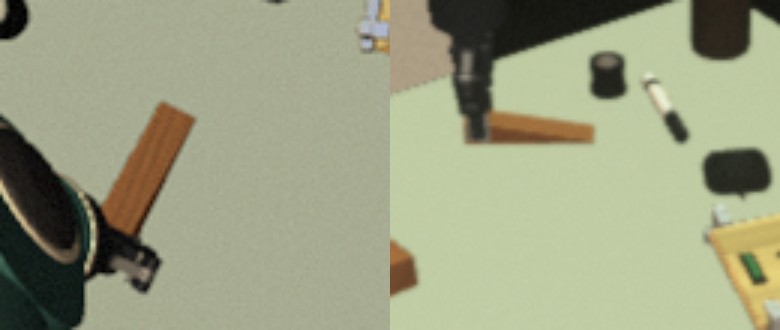

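The wedge is gripped straight at the butt and lifted, with its tip at top px (219,247). I'll carry it in front of the stand.

In the tool's units: -229.5 mm / 750 = -0.306, -101 mm / 750 = -0.1347, -15.3 degrees / 60 = -0.255.

play_rows(
  plan=[
    {"grip": 0,"x": -0.024,"y": -0.0533,"z": 0,"spin": -0.0667},
    {"grip": 0,"x": -0.048,"y": -0.1067,"z": 0,"spin": -0.1333},
    {"grip": 0,"x": -0.072,"y": -0.1627,"z": 0,"spin": -0.2},
    {"grip": 0,"x": -0.096,"y": -0.2187,"z": 0,"spin": -0.255},
    {"grip": 0,"x": -0.12,"y": -0.272,"z": 0,"spin": -0.255},
    {"grip": 0,"x": -0.1347,"y": -0.306,"z": 0,"spin": -0.255},
    {"grip": 0,"x": -0.1347,"y": -0.306,"z": 0,"spin": -0.255},
    {"grip": 0,"x": -0.1347,"y": -0.306,"z": 0,"spin": -0.255},
  ],
)

```text
time: 4.2
tcp_pos: [0.4476, 0.0072, 0.065]
orientation: [0.092, 0.996, -0.0, -0.0]
contact_force: [0.5, 0.2, -0.3]
gripper_width: 0.361
grasp_force: 59.5
```

In the tool's units: 57 mm / 750 = 0.076, 56 mm / 750 = 0.0747.

play_rows(
  plan=[
    {"grip": 0,"x": 0,"y": 0,"z": 0.0267,"spin": 0},
    {"grip": 0,"x": 0,"y": 0,"z": 0.0533,"spin": 0},
    {"grip": 0,"x": 0,"y": 0,"z": 0.0667,"spin": 0},
    {"grip": 0,"x": 0,"y": 0,"z": 0.072,"spin": 0},
    {"grip": 0,"x": 0,"y": 0,"z": 0.0747,"spin": 0},
    {"grip": 0,"x": 0,"y": 0,"z": 0.076,"spin": 0},
    {"grip": 0,"x": 0,"y": 0,"z": 0.076,"spin": 0},
    {"grip": 0,"x": 0,"y": 0,"z": 0.076,"spin": 0},
  ],
)

```text
time: 5.2
tcp_pos: [0.4479, 0.0067, 0.0085]
orientation: [0.092, 0.996, -0.0, 0.0]
contact_force: [-0.3, 0.1, -0.6]
gripper_width: 0.361
grasp_force: 59.5
```

```bash
python3 - <<'E'
from h import *
c=np.cos(np.radians(-10.5));s=np.sin(np.radians(-10.5))
go(.600-.155*c,-.0215-.155*s,.006,-10.5)
t=ctrl.get_image("top");sc=ctrl.get_image("scene")
cv2.imwrite("pics/t2.png",t[:,:,::-1]);cv2.imwrite("pics/s2.png",sc[:,:,::-1])
cv2.imwrite("pics/g2.png",np.hstack([cv2.resize(t[140:300,260:380],None,fx=3.3,fy=3.3),cv2.resize(sc[150:310,280:400],None,fx=3.3,fy=3.3)])[:,:,::-1])
E
```

```text
pos [0.4479 0.0067 0.0085] yaw -10.55 shift mm [ 0.3 -0.   2.5] spin -0.05 F [-0.32  0.08 -0.57] w 0.361 t 5.2
```

View pics/g2.png

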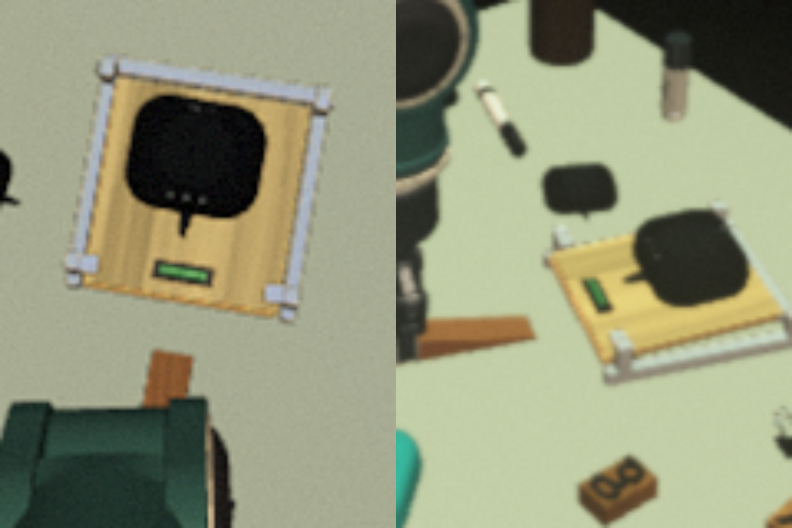

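The wedge is aligned, with its tip corners at top px (306.4,246) and (318.5,247.6), ahead of the shelf's front edge. Checking the lateral offset numerically.

```bash
python3 - <<'E'
from h import *
a=cast("top",(306.3,245.9),.005);b=cast("top",(318.3,247.5),.005)
print(a,b,np.linalg.norm(a-b))
t=(a+b)/2; u=np.array([np.cos(np.radians(-10.5)),np.sin(np.radians(-10.5))])
v=t[:2]-[.5995,-.0213];print("along",v@u,"lateral(left+)",v@[-u[1],u[0]])
# refined tip by mask
im=cv2.imread("pics/t2.png");hsv=cv2.cvtColor(im,cv2.COLOR_BGR2HSV)[243:262,295:330]
m=((hsv[...,0]<18)&(hsv[...,1]>110))
for r in range(19):
    x=np.nonzero(m[r])[0]
    if len(x): print(r+243,x.min()+295,x.max()+295,cast("top",((x.min()+x.max())/2+295,r+243),.005)[:2].round(4),round(float((cast("top",((x.min()+x.max())/2+295,r+243),.006)[:2]-[.5995,-.0213])@[-u[1],u[0]]),4))
E
```

```text
[ 0.56232716 -0.00149406  0.005     ] [ 0.55772017 -0.03162503  0.005     ] 0.0304811380291984
along -0.03967917854295091 lateral(left+) -0.002532917050148453
246 307 308 [ 0.562  -0.0045] 0.0096
247 306 313 [ 0.5594 -0.0095] 0.0042
248 306 317 [ 0.5568 -0.0145] -0.0012
249 306 317 [ 0.5543 -0.0145] -0.0016
250 306 317 [ 0.5517 -0.0144] -0.002
251 305 317 [ 0.5492 -0.0131] -0.0012
252 305 317 [ 0.5467 -0.0131] -0.0016
253 305 316 [ 0.5442 -0.0118] -0.0008
254 305 316 [ 0.5417 -0.0118] -0.0012
255 305 316 [ 0.5392 -0.0117] -0.0017
256 305 316 [ 0.5367 -0.0117] -0.0021
257 304 316 [ 0.5342 -0.0104] -0.0013
258 304 316 [ 0.5317 -0.0104] -0.0017
259 304 315 [ 0.5292 -0.0091] -0.0009
260 304 315 [ 0.5266 -0.0091] -0.0013
261 304 310 [ 0.5242 -0.0028] 0.0045
```

In the tool's units: -36 mm / 750 = -0.048, 1.5 mm / 750 = 0.002.

play_rows(
  plan=[
    {"grip": 0,"x": 0,"y": 0.002,"z": 0.0013,"spin": 0},
    {"grip": 0,"x": 0,"y": 0.002,"z": 0.0027,"spin": 0},
    {"grip": 0,"x": -0.008,"y": 0.002,"z": 0.0027,"spin": 0},
    {"grip": 0,"x": -0.0187,"y": 0.002,"z": 0.0027,"spin": 0},
    {"grip": 0,"x": -0.0293,"y": 0.002,"z": 0.0027,"spin": 0},
    {"grip": 0,"x": -0.04,"y": 0.002,"z": 0.0027,"spin": 0},
    {"grip": 0,"x": -0.048,"y": 0.002,"z": 0.0027,"spin": 0},
    {"grip": 0,"x": -0.048,"y": 0.002,"z": 0.0027,"spin": 0},
  ],
)

```text
time: 6.3
tcp_pos: [0.4837, 0.0015, 0.0063]
orientation: [0.092, 0.996, -0.0, 0.0]
contact_force: [-0.3, -0.2, -0.1]
gripper_width: 0.359
grasp_force: 59.5
```

In the tool's units: -22 mm / 750 = -0.0293, -18 mm / 750 = -0.024.

play_rows(
  plan=[
    {"grip": 0,"x": 0,"y": 0,"z": 0.0007,"spin": 0},
    {"grip": 0,"x": 0,"y": 0,"z": 0.0007,"spin": 0},
    {"grip": 0,"x": -0.0053,"y": 0,"z": 0.0007,"spin": 0},
    {"grip": 0,"x": -0.0107,"y": 0,"z": 0.0007,"spin": 0},
    {"grip": 0,"x": -0.0173,"y": 0,"z": 0.0007,"spin": 0},
    {"grip": 0,"x": -0.024,"y": 0,"z": 0.0007,"spin": 0},
    {"grip": 0,"x": -0.0293,"y": 0,"z": 0.0007,"spin": 0},
    {"grip": 0,"x": -0.0293,"y": 0,"z": 0.0007,"spin": 0},
  ],
)

```text
time: 7.3
tcp_pos: [0.5045, -0.0022, 0.0061]
orientation: [0.092, 0.996, 0.0, -0.0]
contact_force: [-5.4, 1.5, 12.7]
gripper_width: 0.358
grasp_force: 61.1
```

In the tool's units: -20 mm / 750 = -0.0267, -18 mm / 750 = -0.024.

play_rows(
  plan=[
    {"grip": 0,"x": 0,"y": 0,"z": -0.0007,"spin": 0},
    {"grip": 0,"x": -0.004,"y": 0,"z": -0.0007,"spin": 0},
    {"grip": 0,"x": -0.0093,"y": 0,"z": -0.0007,"spin": 0},
    {"grip": 0,"x": -0.0147,"y": 0,"z": -0.0007,"spin": 0},
    {"grip": 0,"x": -0.02,"y": 0,"z": -0.0007,"spin": 0},
    {"grip": 0,"x": -0.024,"y": 0,"z": -0.0007,"spin": 0},
    {"grip": 0,"x": -0.0267,"y": 0,"z": -0.0007,"spin": 0},
    {"grip": 0,"x": -0.0267,"y": 0,"z": -0.0007,"spin": 0},
  ],
)

```text
time: 8.3
tcp_pos: [0.5247, -0.0061, 0.0062]
orientation: [0.092, 0.996, -0.0, -0.0]
contact_force: [-1.4, 0.4, -1.0]
gripper_width: 0.358
grasp_force: 59.5
```

In the tool's units: -16 mm / 750 = -0.0213, -15 mm / 750 = -0.02.

play_rows(
  plan=[
    {"grip": 0,"x": -0.0027,"y": 0,"z": 0,"spin": 0},
    {"grip": 0,"x": -0.0053,"y": 0,"z": 0,"spin": 0},
    {"grip": 0,"x": -0.0093,"y": 0,"z": 0,"spin": 0},
    {"grip": 0,"x": -0.0133,"y": 0,"z": 0,"spin": 0},
    {"grip": 0,"x": -0.0173,"y": 0,"z": 0,"spin": 0},
    {"grip": 0,"x": -0.02,"y": 0,"z": 0,"spin": 0},
    {"grip": 0,"x": -0.0213,"y": 0,"z": 0,"spin": 0},
    {"grip": 0,"x": -0.0213,"y": 0,"z": 0,"spin": 0},
  ],
)

```text
time: 9.3
tcp_pos: [0.5406, -0.0091, 0.0064]
orientation: [0.092, 0.996, -0.0, 0.0]
contact_force: [-0.4, -0.1, -2.0]
gripper_width: 0.355
grasp_force: 59.4
```

```bash
python3 - <<'E'
from h import *
go(.5995,-.0213,.006,-10.5)
t=ctrl.get_image("top");sc=ctrl.get_image("scene")
cv2.imwrite("pics/g3.png",np.hstack([cv2.resize(t[140:300,260:380],None,fx=3.3,fy=3.3),cv2.resize(sc[180:290,310:420],None,fx=3.6,fy=4.8)])[:,:,::-1])
E
```

```text
pos [ 0.5406 -0.0091  0.0064] yaw -10.55 shift mm [-60.1  -1.2   0.4] spin -0.05 F [-0.38 -0.07 -2.  ] w 0.355 t 9.3
```

View pics/g3.png

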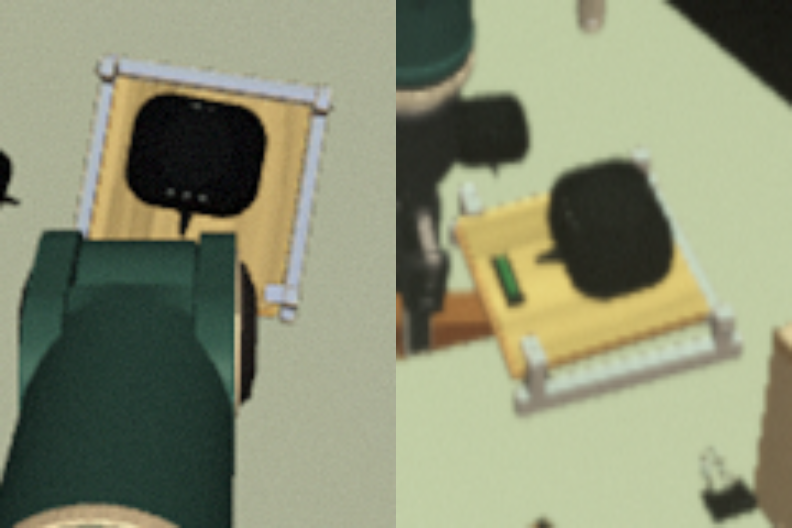

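The wedge is under the shelf's middle, with its tip about 55 mm in, and nothing is disturbed. I'll keep pushing in shorter steps.

In the tool's units: -7 mm / 750 = -0.0093, -6 mm / 750 = -0.008.

play_rows(
  plan=[
    {"grip": 0,"x": -0.0013,"y": 0,"z": 0,"spin": 0},
    {"grip": 0,"x": -0.0027,"y": 0,"z": 0,"spin": 0},
    {"grip": 0,"x": -0.004,"y": 0,"z": 0,"spin": 0},
    {"grip": 0,"x": -0.0053,"y": 0,"z": 0,"spin": 0},
    {"grip": 0,"x": -0.0067,"y": 0,"z": 0,"spin": 0},
    {"grip": 0,"x": -0.008,"y": 0,"z": 0,"spin": 0},
    {"grip": 0,"x": -0.0093,"y": 0,"z": 0,"spin": 0},
    {"grip": 0,"x": -0.0093,"y": 0,"z": 0,"spin": 0},
  ],
)

```text
time: 10.4
tcp_pos: [0.5475, -0.0103, 0.0064]
orientation: [0.092, 0.996, -0.0, 0.0]
contact_force: [-1.1, -0.2, -2.4]
gripper_width: 0.356
grasp_force: 59.4
```

In the tool's units: 40 mm / 750 = 0.0533, 34 mm / 750 = 0.0453.

play_rows(
  plan=[
    {"grip": 0.6,"x": 0,"y": 0,"z": 0,"spin": 0},
    {"grip": 0.6,"x": 0,"y": 0,"z": 0,"spin": 0},
    {"grip": 0.6,"x": 0,"y": 0,"z": 0,"spin": 0},
    {"grip": 0.6,"x": 0.0133,"y": 0,"z": 0,"spin": 0},
    {"grip": 0.6,"x": 0.0293,"y": 0,"z": 0,"spin": 0},
    {"grip": 0.6,"x": 0.0453,"y": 0,"z": 0,"spin": 0},
    {"grip": 0.6,"x": 0.0533,"y": 0,"z": 0,"spin": 0},
    {"grip": 0.6,"x": 0.0533,"y": 0,"z": 0,"spin": 0},
  ],
)

```text
time: 11.4
tcp_pos: [0.5077, -0.0029, 0.0065]
orientation: [0.092, 0.996, -0.0, 0.0]
contact_force: [-0.2, 0.8, 0.6]
gripper_width: 0.6
grasp_force: 0.0
```

play_rows(
  plan=[
    {"grip": 0,"x": 0,"y": 0,"z": 0,"spin": 0},
    {"grip": 0,"x": 0,"y": 0,"z": 0,"spin": 0},
    {"grip": 0,"x": 0,"y": 0,"z": 0,"spin": 0},
    {"grip": 0,"x": 0,"y": 0,"z": 0,"spin": 0},
    {"grip": 0,"x": 0,"y": 0,"z": 0,"spin": 0},
    {"grip": 0,"x": -0.004,"y": 0,"z": 0,"spin": 0},
    {"grip": 0,"x": -0.008,"y": 0,"z": 0,"spin": 0},
    {"grip": 0,"x": -0.012,"y": 0,"z": 0,"spin": 0},
  ],
)

```text
time: 12.4
tcp_pos: [0.5171, -0.0047, 0.0063]
orientation: [0.092, 0.996, -0.0, 0.0]
contact_force: [-0.2, -0.4, 0.1]
gripper_width: 0.0
grasp_force: 0.0
```

```bash
python3 - <<'E'
from h import *
go(.5995,-.0213,.006,-10.5)
t=ctrl.get_image("top");sc=ctrl.get_image("scene")
cv2.imwrite("pics/g4.png",np.hstack([cv2.resize(t[140:300,260:380],None,fx=3.3,fy=3.3),cv2.resize(sc[180:290,310:420],None,fx=3.6,fy=4.8)])[:,:,::-1])
E
```

```text
pos [ 0.5171 -0.0047  0.0063] yaw -10.55 shift mm [-84.   -1.2   0.3] spin -0.05 F [-0.23 -0.38  0.1 ] w 0.0 t 12.4
```

View pics/g4.png

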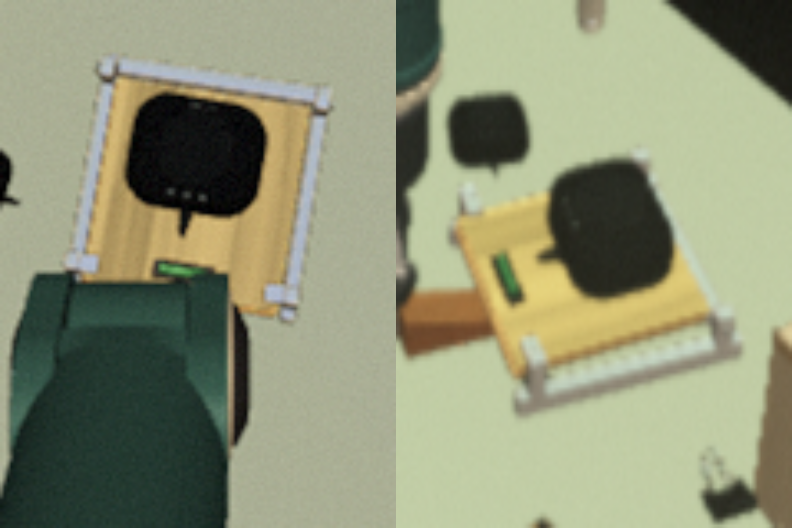

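The wedge stays put under the shelf and the shut fingers stand behind its butt. Now I push on the butt face.

In the tool's units: -8 mm / 750 = -0.0107, -1.5 mm / 750 = -0.002.

play_rows(
  plan=[
    {"grip": 0,"x": -0.002,"y": 0,"z": 0,"spin": 0},
    {"grip": 0,"x": -0.004,"y": 0,"z": 0,"spin": 0},
    {"grip": 0,"x": -0.0053,"y": 0,"z": 0,"spin": 0},
    {"grip": 0,"x": -0.0067,"y": 0,"z": 0,"spin": 0},
    {"grip": 0,"x": -0.008,"y": 0,"z": 0,"spin": 0},
    {"grip": 0,"x": -0.0093,"y": 0,"z": 0,"spin": 0},
    {"grip": 0,"x": -0.0107,"y": 0,"z": 0,"spin": 0},
    {"grip": 0,"x": -0.0107,"y": 0,"z": 0,"spin": 0},
  ],
)

```text
time: 13.5
tcp_pos: [0.524, -0.006, 0.0062]
orientation: [0.092, 0.996, -0.0, -0.001]
contact_force: [-5.2, 1.1, 4.0]
gripper_width: -0.002
grasp_force: 2.6
```

In the tool's units: -4 mm / 750 = -0.0053, -3.5 mm / 750 = -0.0047.

play_rows(
  plan=[
    {"grip": 0,"x": -0.0007,"y": 0,"z": 0,"spin": 0},
    {"grip": 0,"x": -0.0013,"y": 0,"z": 0,"spin": 0},
    {"grip": 0,"x": -0.002,"y": 0,"z": 0,"spin": 0},
    {"grip": 0,"x": -0.0027,"y": 0,"z": 0,"spin": 0},
    {"grip": 0,"x": -0.0033,"y": 0,"z": 0,"spin": 0},
    {"grip": 0,"x": -0.004,"y": 0,"z": 0,"spin": 0},
    {"grip": 0,"x": -0.0047,"y": 0,"z": 0,"spin": 0},
    {"grip": 0,"x": -0.0053,"y": 0,"z": 0,"spin": 0},
  ],
)

```text
time: 14.5
tcp_pos: [0.5279, -0.0067, 0.0061]
orientation: [0.092, 0.996, -0.0, -0.001]
contact_force: [-5.5, -0.0, 3.1]
gripper_width: -0.003
grasp_force: 2.6
```

In the tool's units: -2.5 mm / 750 = -0.0033, -2 mm / 750 = -0.0027.

play_rows(
  plan=[
    {"grip": 0,"x": -0.0007,"y": 0,"z": 0,"spin": 0},
    {"grip": 0,"x": -0.0013,"y": 0,"z": 0,"spin": 0},
    {"grip": 0,"x": -0.002,"y": 0,"z": 0,"spin": 0},
    {"grip": 0,"x": -0.0027,"y": 0,"z": 0,"spin": 0},
    {"grip": 0,"x": -0.0033,"y": 0,"z": 0,"spin": 0},
    {"grip": 0,"x": -0.0033,"y": 0,"z": 0,"spin": 0},
    {"grip": 0,"x": -0.0033,"y": 0,"z": 0,"spin": 0},
    {"grip": 0,"x": -0.0033,"y": 0,"z": 0,"spin": 0},
  ],
)

```text
time: 15.5
tcp_pos: [0.5305, -0.0072, 0.0062]
orientation: [0.092, 0.996, -0.0, -0.001]
contact_force: [-5.2, 0.9, 2.1]
gripper_width: 0.004
grasp_force: 2.6
```

In the tool's units: -2 mm / 750 = -0.0027, -1.6 mm / 750 = -0.0021.

play_rows(
  plan=[
    {"grip": 0,"x": -0.0005,"y": 0,"z": 0,"spin": 0},
    {"grip": 0,"x": -0.0011,"y": 0,"z": 0,"spin": 0},
    {"grip": 0,"x": -0.0016,"y": 0,"z": 0,"spin": 0},
    {"grip": 0,"x": -0.0021,"y": 0,"z": 0,"spin": 0},
    {"grip": 0,"x": -0.0027,"y": 0,"z": 0,"spin": 0},
    {"grip": 0,"x": -0.0027,"y": 0,"z": 0,"spin": 0},
    {"grip": 0,"x": -0.0027,"y": 0,"z": 0,"spin": 0},
    {"grip": 0,"x": -0.0027,"y": 0,"z": 0,"spin": 0},
  ],
)

```text
time: 16.5
tcp_pos: [0.5331, -0.0076, 0.0064]
orientation: [0.092, 0.996, -0.0, 0.0]
contact_force: [-2.5, 0.1, -1.9]
gripper_width: -0.003
grasp_force: 0.8
```

In the tool's units: -2.4 mm / 750 = -0.0032, -2.1 mm / 750 = -0.0028.

play_rows(
  plan=[
    {"grip": 0,"x": -0.0004,"y": 0,"z": 0,"spin": 0},
    {"grip": 0,"x": -0.0008,"y": 0,"z": 0,"spin": 0},
    {"grip": 0,"x": -0.0012,"y": 0,"z": 0,"spin": 0},
    {"grip": 0,"x": -0.0016,"y": 0,"z": 0,"spin": 0},
    {"grip": 0,"x": -0.002,"y": 0,"z": 0,"spin": 0},
    {"grip": 0,"x": -0.0024,"y": 0,"z": 0,"spin": 0},
    {"grip": 0,"x": -0.0028,"y": 0,"z": 0,"spin": 0},
    {"grip": 0,"x": -0.0032,"y": 0,"z": 0,"spin": 0},
  ],
)

```text
time: 17.5
tcp_pos: [0.5354, -0.0081, 0.0063]
orientation: [0.092, 0.996, -0.0, -0.0]
contact_force: [-2.8, 1.3, -1.8]
gripper_width: 0.001
grasp_force: 1.2
```

In the tool's units: -2.4 mm / 750 = -0.0032, -1.8 mm / 750 = -0.0024.

play_rows(
  plan=[
    {"grip": 0,"x": -0.0004,"y": 0,"z": 0,"spin": 0},
    {"grip": 0,"x": -0.0008,"y": 0,"z": 0,"spin": 0},
    {"grip": 0,"x": -0.0012,"y": 0,"z": 0,"spin": 0},
    {"grip": 0,"x": -0.0016,"y": 0,"z": 0,"spin": 0},
    {"grip": 0,"x": -0.002,"y": 0,"z": 0,"spin": 0},
    {"grip": 0,"x": -0.0024,"y": 0,"z": 0,"spin": 0},
    {"grip": 0,"x": -0.0028,"y": 0,"z": 0,"spin": 0},
    {"grip": 0,"x": -0.0032,"y": 0,"z": 0,"spin": 0},
  ],
)

```text
time: 18.5
tcp_pos: [0.5378, -0.0085, 0.0063]
orientation: [0.092, 0.996, -0.0, 0.0]
contact_force: [-1.7, -0.0, -1.2]
gripper_width: 0.0
grasp_force: 1.2
```

In the tool's units: -2.4 mm / 750 = -0.0032, -1.2 mm / 750 = -0.0016.

play_rows(
  plan=[
    {"grip": 0,"x": -0.0004,"y": 0,"z": 0,"spin": 0},
    {"grip": 0,"x": -0.0008,"y": 0,"z": 0,"spin": 0},
    {"grip": 0,"x": -0.0012,"y": 0,"z": 0,"spin": 0},
    {"grip": 0,"x": -0.0016,"y": 0,"z": 0,"spin": 0},
    {"grip": 0,"x": -0.002,"y": 0,"z": 0,"spin": 0},
    {"grip": 0,"x": -0.0024,"y": 0,"z": 0,"spin": 0},
    {"grip": 0,"x": -0.0028,"y": 0,"z": 0,"spin": 0},
    {"grip": 0,"x": -0.0032,"y": 0,"z": 0,"spin": 0},
  ],
)

```text
time: 19.5
tcp_pos: [0.5401, -0.009, 0.0063]
orientation: [0.092, 0.996, -0.0, 0.0]
contact_force: [-2.5, 0.4, -1.6]
gripper_width: 0.005
grasp_force: 1.2
```

In the tool's units: -2.4 mm / 750 = -0.0032, -1.2 mm / 750 = -0.0016.

play_rows(
  plan=[
    {"grip": 0,"x": -0.0004,"y": 0,"z": 0,"spin": 0},
    {"grip": 0,"x": -0.0008,"y": 0,"z": 0,"spin": 0},
    {"grip": 0,"x": -0.0012,"y": 0,"z": 0,"spin": 0},
    {"grip": 0,"x": -0.0016,"y": 0,"z": 0,"spin": 0},
    {"grip": 0,"x": -0.002,"y": 0,"z": 0,"spin": 0},
    {"grip": 0,"x": -0.0024,"y": 0,"z": 0,"spin": 0},
    {"grip": 0,"x": -0.0028,"y": 0,"z": 0,"spin": 0},
    {"grip": 0,"x": -0.0032,"y": 0,"z": 0,"spin": 0},
  ],
)

```text
time: 20.5
tcp_pos: [0.5425, -0.0094, 0.0063]
orientation: [0.092, 0.996, -0.0, 0.0]
contact_force: [-2.2, 0.4, -1.8]
gripper_width: 0.002
grasp_force: 1.2
```

play_rows(
  plan=[
    {"grip": 0,"x": -0.0004,"y": 0,"z": 0,"spin": 0},
    {"grip": 0,"x": -0.0008,"y": 0,"z": 0,"spin": 0},
    {"grip": 0,"x": -0.0012,"y": 0,"z": 0,"spin": 0},
    {"grip": 0,"x": -0.0016,"y": 0,"z": 0,"spin": 0},
    {"grip": 0,"x": -0.002,"y": 0,"z": 0,"spin": 0},
    {"grip": 0,"x": -0.0024,"y": 0,"z": 0,"spin": 0},
    {"grip": 0,"x": -0.0028,"y": 0,"z": 0,"spin": 0},
    {"grip": 0,"x": -0.0032,"y": 0,"z": 0,"spin": 0},
  ],
)

```text
time: 21.5
tcp_pos: [0.5449, -0.0099, 0.0063]
orientation: [0.092, 0.996, -0.0, 0.0]
contact_force: [-3.4, 0.5, -1.6]
gripper_width: 0.006
grasp_force: 1.2
```

```bash
python3 - <<'E'
from h import *
go(.5995,-.0213,.006,-10.5)
t=ctrl.get_image("top");sc=ctrl.get_image("scene")
cv2.imwrite("pics/g5.png",np.hstack([cv2.resize(t[140:300,260:380],None,fx=3.3,fy=3.3),cv2.resize(sc[180:290,310:420],None,fx=3.6,fy=4.8)])[:,:,::-1])
E
```

```text
pos [ 0.5449 -0.0099  0.0063] yaw -10.55 shift mm [-55.8  -1.2   0.3] spin -0.05 F [-3.41  0.52 -1.62] w 0.006 t 21.5
```

View pics/g5.png

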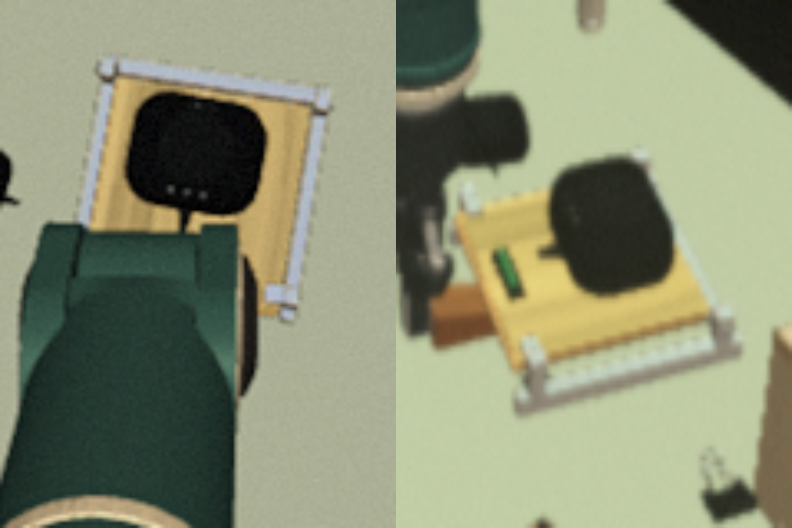

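The shelf has risen towards the lugs and the wedge is straight. The push is still light, so it isn't on the stops yet.

In the tool's units: -2 mm / 750 = -0.0027, -1.2 mm / 750 = -0.0016.

play_rows(
  plan=[
    {"grip": 0,"x": -0.0004,"y": 0,"z": 0,"spin": 0},
    {"grip": 0,"x": -0.0008,"y": 0,"z": 0,"spin": 0},
    {"grip": 0,"x": -0.0012,"y": 0,"z": 0,"spin": 0},
    {"grip": 0,"x": -0.0016,"y": 0,"z": 0,"spin": 0},
    {"grip": 0,"x": -0.002,"y": 0,"z": 0,"spin": 0},
    {"grip": 0,"x": -0.0023,"y": 0,"z": 0,"spin": 0},
    {"grip": 0,"x": -0.0027,"y": 0,"z": 0,"spin": 0},
    {"grip": 0,"x": -0.0027,"y": 0,"z": 0,"spin": 0},
  ],
)

```text
time: 22.6
tcp_pos: [0.5468, -0.0102, 0.0063]
orientation: [0.092, 0.996, -0.0, -0.0]
contact_force: [-3.1, 0.3, -1.2]
gripper_width: 0.003
grasp_force: 1.3
```

In the tool's units: -2 mm / 750 = -0.0027, -1.2 mm / 750 = -0.0016.

play_rows(
  plan=[
    {"grip": 0,"x": -0.0004,"y": 0,"z": 0,"spin": 0},
    {"grip": 0,"x": -0.0008,"y": 0,"z": 0,"spin": 0},
    {"grip": 0,"x": -0.0012,"y": 0,"z": 0,"spin": 0},
    {"grip": 0,"x": -0.0016,"y": 0,"z": 0,"spin": 0},
    {"grip": 0,"x": -0.002,"y": 0,"z": 0,"spin": 0},
    {"grip": 0,"x": -0.0023,"y": 0,"z": 0,"spin": 0},
    {"grip": 0,"x": -0.0027,"y": 0,"z": 0,"spin": 0},
    {"grip": 0,"x": -0.0027,"y": 0,"z": 0,"spin": 0},
  ],
)

```text
time: 23.6
tcp_pos: [0.5473, -0.0103, 0.0062]
orientation: [0.092, 0.996, -0.0, -0.002]
contact_force: [-14.2, 1.6, 11.1]
gripper_width: 0.002
grasp_force: 7.2
```

In the tool's units: -0.5 mm / 750 = -0.0007, -0.4 mm / 750 = -0.0005.

play_rows(
  plan=[
    {"grip": 0,"x": -0.0003,"y": 0,"z": 0,"spin": 0},
    {"grip": 0,"x": -0.0005,"y": 0,"z": 0,"spin": 0},
    {"grip": 0,"x": -0.0007,"y": 0,"z": 0,"spin": 0},
    {"grip": 0,"x": -0.0007,"y": 0,"z": 0,"spin": 0},
    {"grip": 0,"x": -0.0007,"y": 0,"z": 0,"spin": 0},
    {"grip": 0,"x": -0.0007,"y": 0,"z": 0,"spin": 0},
    {"grip": 0,"x": -0.0007,"y": 0,"z": 0,"spin": 0},
    {"grip": 0,"x": -0.0007,"y": 0,"z": 0,"spin": 0},
  ],
)

```text
time: 24.6
tcp_pos: [0.5473, -0.0103, 0.0062]
orientation: [0.092, 0.996, -0.0, -0.002]
contact_force: [-18.2, 3.0, 13.3]
gripper_width: -0.002
grasp_force: 9.0
```

In the tool's units: -0.4 mm / 750 = -0.0005, -0.2 mm / 750 = -0.0003.

play_rows(
  plan=[
    {"grip": 0,"x": 0,"y": 0,"z": -0.0003,"spin": 0},
    {"grip": 0,"x": 0,"y": 0,"z": -0.0005,"spin": 0},
    {"grip": 0,"x": 0,"y": 0,"z": -0.0005,"spin": 0},
    {"grip": 0,"x": 0,"y": 0,"z": -0.0005,"spin": 0},
    {"grip": 0,"x": 0,"y": 0,"z": -0.0005,"spin": 0},
    {"grip": 0,"x": 0,"y": 0,"z": -0.0005,"spin": 0},
    {"grip": 0,"x": 0,"y": 0,"z": -0.0005,"spin": 0},
    {"grip": 0,"x": 0,"y": 0,"z": -0.0005,"spin": 0},
  ],
)

```text
time: 25.6
tcp_pos: [0.5474, -0.0103, 0.0062]
orientation: [0.092, 0.996, -0.0, -0.002]
contact_force: [-13.9, 3.1, 3.6]
gripper_width: -0.001
grasp_force: 6.9
```

play_rows(
  plan=[
    {"grip": 0,"x": -0.0003,"y": 0,"z": 0,"spin": 0},
    {"grip": 0,"x": -0.0005,"y": 0,"z": -0.0001,"spin": 0},
    {"grip": 0,"x": -0.0008,"y": 0,"z": -0.0003,"spin": 0},
    {"grip": 0,"x": -0.0008,"y": 0,"z": -0.0003,"spin": 0},
    {"grip": 0,"x": -0.0008,"y": 0,"z": -0.0003,"spin": 0},
    {"grip": 0,"x": -0.0008,"y": 0,"z": -0.0003,"spin": 0},
    {"grip": 0,"x": -0.0008,"y": 0,"z": -0.0003,"spin": 0},
    {"grip": 0,"x": -0.0008,"y": 0,"z": -0.0003,"spin": 0},
  ],
)

```text
time: 26.6
tcp_pos: [0.5475, -0.0104, 0.0063]
orientation: [0.092, 0.996, -0.0, -0.002]
contact_force: [-15.0, 3.3, 4.0]
gripper_width: 0.0
grasp_force: 7.8
```

In the tool's units: -0.6 mm / 750 = -0.0008, -0.4 mm / 750 = -0.0005.

play_rows(
  plan=[
    {"grip": 0,"x": -0.0003,"y": 0,"z": 0,"spin": 0},
    {"grip": 0,"x": -0.0005,"y": 0,"z": -0.0001,"spin": 0},
    {"grip": 0,"x": -0.0008,"y": 0,"z": -0.0001,"spin": 0},
    {"grip": 0,"x": -0.0008,"y": 0,"z": -0.0001,"spin": 0},
    {"grip": 0,"x": -0.0008,"y": 0,"z": -0.0001,"spin": 0},
    {"grip": 0,"x": -0.0008,"y": 0,"z": -0.0001,"spin": 0},
    {"grip": 0,"x": -0.0008,"y": 0,"z": -0.0001,"spin": 0},
    {"grip": 0,"x": -0.0008,"y": 0,"z": -0.0001,"spin": 0},
  ],
)

```text
time: 27.6
tcp_pos: [0.5476, -0.0104, 0.0062]
orientation: [0.092, 0.996, -0.0, -0.003]
contact_force: [-18.2, 3.2, 6.8]
gripper_width: -0.001
grasp_force: 9.2
```

In the tool's units: -0.2 mm / 750 = -0.0003, -0.1 mm / 750 = -0.0001.

play_rows(
  plan=[
    {"grip": 0,"x": -0.0001,"y": 0,"z": 0,"spin": 0},
    {"grip": 0,"x": -0.0003,"y": 0,"z": 0,"spin": 0},
    {"grip": 0,"x": -0.0003,"y": 0,"z": 0,"spin": 0},
    {"grip": 0,"x": -0.0003,"y": 0,"z": 0,"spin": 0},
    {"grip": 0,"x": -0.0003,"y": 0,"z": 0,"spin": 0},
    {"grip": 0,"x": -0.0003,"y": 0,"z": 0,"spin": 0},
    {"grip": 0,"x": -0.0003,"y": 0,"z": 0,"spin": 0},
    {"grip": 0,"x": -0.0003,"y": 0,"z": 0,"spin": 0},
  ],
)

```text
time: 28.6
tcp_pos: [0.5476, -0.0104, 0.0063]
orientation: [0.092, 0.996, -0.0, -0.003]
contact_force: [-19.4, 3.7, 7.8]
gripper_width: -0.003
grasp_force: 10.0
```

Axial push is about 19.8 N, steady. Backing straight off, then lifting clear.

In the tool's units: -150 mm / 750 = -0.2, -110 mm / 750 = -0.1467.

play_rows(
  plan=[
    {"grip": 0,"x": 0.0027,"y": 0,"z": 0,"spin": 0},
    {"grip": 0,"x": 0.008,"y": 0,"z": 0,"spin": 0},
    {"grip": 0,"x": 0.0187,"y": 0,"z": 0,"spin": 0},
    {"grip": 0,"x": 0.04,"y": 0,"z": 0,"spin": 0},
    {"grip": 0,"x": 0.0667,"y": 0,"z": -0.0267,"spin": 0},
    {"grip": 0,"x": 0.0933,"y": 0,"z": -0.08,"spin": 0},
    {"grip": 0,"x": 0.12,"y": 0,"z": -0.1467,"spin": 0},
    {"grip": 0,"x": 0.1333,"y": 0,"z": -0.2,"spin": 0},
  ],
)

```text
time: 29.6
tcp_pos: [0.4515, 0.0076, 0.1589]
orientation: [0.092, 0.996, 0.0, 0.001]
contact_force: [0.4, 0.7, 0.6]
gripper_width: 0.003
grasp_force: 0.0
```

In the tool's units: 230 mm / 750 = 0.3067, 200 mm / 750 = 0.2667.

play_rows(
  plan=[
    {"grip": 0,"x": 0.0133,"y": 0.0533,"z": -0.0267,"spin": 0},
    {"grip": 0,"x": 0.0133,"y": 0.1067,"z": -0.0533,"spin": 0},
    {"grip": 0,"x": 0.0133,"y": 0.16,"z": -0.08,"spin": 0},
    {"grip": 0,"x": 0.0133,"y": 0.2133,"z": -0.08,"spin": 0},
    {"grip": 0,"x": 0.0133,"y": 0.2667,"z": -0.08,"spin": 0},
    {"grip": 0,"x": 0.0133,"y": 0.3067,"z": -0.08,"spin": 0},
    {"grip": 0,"x": 0.0133,"y": 0.3067,"z": -0.08,"spin": 0},
    {"grip": 0,"x": 0.0133,"y": 0.3067,"z": -0.08,"spin": 0},
  ],
)

```text
time: 30.6
tcp_pos: [0.4845, 0.2346, 0.217]
orientation: [0.092, 0.996, -0.0, 0.0]
contact_force: [-0.1, -0.4, -0.6]
gripper_width: -0.002
grasp_force: 0.0
```

```bash
python3 - <<'E'
from h import *
go(.5995,-.0213,.006,-10.5)
t=ctrl.get_image("top");sc=ctrl.get_image("scene")
cv2.imwrite("pics/g6.png",np.hstack([cv2.resize(t[140:300,260:380],None,fx=3.3,fy=3.3),cv2.resize(sc[180:290,310:420],None,fx=3.6,fy=4.8)])[:,:,::-1])
E
```

```text
pos [0.4845 0.2346 0.217 ] yaw -10.58 shift mm [-160.  -230.4  211.1] spin -0.08 F [-0.11 -0.43 -0.6 ] w -0.002 t 30.6
```

View pics/g6.png

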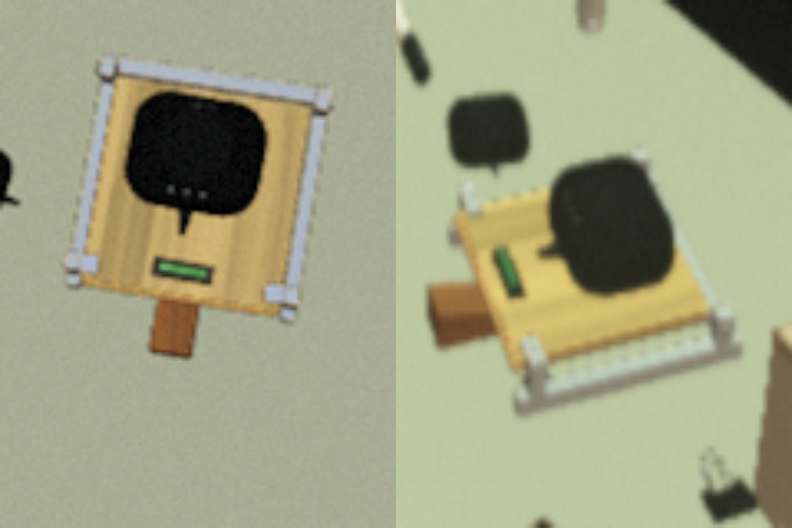

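The wedge sits straight under the middle of the shelf's front edge, the shelf is up at its lugs, and the gripper is clear. Handing in.

```bash
python3 -c "
from plant import ctrl
print(ctrl.job_done())"
```

```text
the job is handed in; nothing more can be done
None
```

The wedge is in under the middle of the shelf's front edge, pushed to a steady 20 N or so; the shelf looks level against its stops, the gripper is clear, and I handed the job in at about 31 s (no verdict was shown).

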